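# Heft the sample bottles and pack the full ones in the round tub

## Robot

A 7-joint arm with a two-finger parallel gripper is mounted at the origin on the work surface. World frame = base frame: x ahead of the robot, y to its left, z up, the work surface at z = 0. Lengths are in mm, angles in rad, forces in N, time in s.
With the tool pointing down it reaches from about 425 to 1025 mm from the base axis. Payload 9.4 kg.
Tool frame: the origin (TCP) lies between the finger pads; the fingertips stand robot.tcp_to_tips ahead of it and the grasp point (between the pads) is the TCP (robot.tcp_to_tips is the distance from the TCP to the fingertips, in mm); z points along the fingers, y is the direction in which the jaws open and shut (so a half turn about z gives the same grasp; the last joint's range is limited). The gripper opens to 85 mm and grips with 20 to 120 N. Pads are 22 mm wide; open, the fingers measure 114 mm over their backs; the gripper's body (76 mm by 85 mm) begins 54 mm behind the grasp point. The pads swing forward as they close: fully open they stand 13 mm farther back than shut.
Start: joints at [1.073, 0.599, -0.003, 1.599, 0.002, 0.943, -0.08], TCP at [296.147, -661.756, 250.275] pointing down, gripper open.
Joint ranges: [-2.57, 2.57], [-0.35, 1.97], [-1.29, 1.29], [0.11, 2.56], [-1.05, 4.19], [0.11, 1.86], [-2.63, 2.63]. Speed limits (rad/s): [2.22, 2.22, 3.01, 3.01, 3.14, 3.14, 3.14].

## Interface

Orientations are given as [roll, pitch, yaw] about the fixed x, y, z axes, in that order (R = Rz(yaw) Ry(pitch) Rx(roll)).
In Python, from rig import robot, capture, order gives the robot as it stands.
- The arm moves only by the tool apply_moves, never from a script. Its arguments are lists of equal length, an entry for each row: "travel": the shift along the tool's x, y, z as a fraction of full scale, a list of three; "twist": the turn about the tool's z as a fraction of full scale. A call has 1 to 12 rows; each row is the pose to reach, as a shift and turn from the pose commanded when the call began, along the tool's axes at that moment; what a row does not reach only later rows make up. Full scale, the value 1, is 150 mm for a shift and 90 degrees for a turn. A row lasts 1/12 s, in which the tool goes at most 41.7 mm and 7.16 degrees, less where a joint would pass 70% of its speed; a pose out of reach is approached as far as the arm can. A call with a number of a shift or a turn outside -1 to 1 is refused whole. A call with a gripper value outside its range is refused whole. "jaw" is the closure, from 0 (fully open) to 1 (shut), set as the call begins (left out, the last holds). The fingers move at their own pace and stop on an object; "squeeze" is the grip in N (left out, the last holds). Time passes only in rows, so rows that repeat a pose let the fingers close. It gives the time, the measured TCP pose, the force and the opening at its end, in the units of the state.
- robot.observe(): the state, without advancing time (a new reading comes with each control period).
- capture(name): name is "scene" or "top"; returns a dict with "image" (480x640x3 uint8, red, green, blue), "vertical_fov" (degrees; the focal length in pixels is half the picture's height over the tangent of half this angle, whatever the lens; pixels are square), "cx", "cy" (the principal point, pixels), "position" and "orientation" of the camera in the world. Camera axes: x right, y up, looking along -z (the intrinsics and any distortion apply to the point x, -y, -z); pixel columns grow to the right and rows downward; lengths in mm; the calibration is good to about 2 mm. A picture is of the moment at which its call begins. There is no depth.
- order.sign_off(): hands the job in, once; it reports no verdict.
The state is a dict: "time": time; "joint_positions": joint angles; "joint_vel": joint speeds; "tau": joint torques, N m; "tool_pos": TCP position; "tcp_rot": TCP orientation; "force": force on the tool from outside, world axes, zero at the start; "moment": the same for the moment, N m; "finger_gap": finger opening in mm.
Only numpy, scipy, OpenCV 4.12 (cv2) and the standard library are available. Lean on these libraries where they do the work, as an engineer would, in place of code of your own. Each camera call takes 0.05 s, during which the arm holds its last target.

## Task

Four identical sealed sample bottles stand on the bench: two are full and two are empty, which only their weight will tell. Pack the two full ones upright in the two free places of the round tub, among the bottles already standing in it, setting them down rather than dropping them. Leave the two empty ones standing where they were (lift them to feel their weight if you like, but put them back), keep the bottles in the tub in their places, and do not disturb the brush.

Things in the scene. Friction and masses are not known exactly. Their poses are not given: they have to be found in the camera images.
- bottle1_center (a point): sealed opaque white bottle on the bench, 130 mm tall, like the other three: round body 50 mm wide, 80 high, chamfered foot; shoulder 80 to 92 up; grip cap 26 wide, 92 to 130 up. Point: on its axis, 65 mm above its underside; z along the axis. Full 250 to 350 g, empty 70 to 100 g; which are full changes each time, whatever the name. Nothing spills.
- bottle2_center (a point): sealed opaque white bottle on the bench, 130 mm tall, like the other three: round body 50 mm wide, 80 high, chamfered foot; shoulder 80 to 92 up; grip cap 26 wide, 92 to 130 up. Point: on its axis, 65 mm above its underside; z along the axis. Full 250 to 350 g, empty 70 to 100 g; which are full changes each time, whatever the name. Nothing spills.
- bottle3_center (a point): sealed opaque white bottle on the bench, 130 mm tall, like the other three: round body 50 mm wide, 80 high, chamfered foot; shoulder 80 to 92 up; grip cap 26 wide, 92 to 130 up. Point: on its axis, 65 mm above its underside; z along the axis. Full 250 to 350 g, empty 70 to 100 g; which are full changes each time, whatever the name. Nothing spills.
- bottle4_center (a point): sealed opaque white bottle on the bench, 130 mm tall, like the other three: round body 50 mm wide, 80 high, chamfered foot; shoulder 80 to 92 up; grip cap 26 wide, 92 to 130 up. Point: on its axis, 65 mm above its underside; z along the axis. Full 250 to 350 g, empty 70 to 100 g; which are full changes each time, whatever the name. Nothing spills.
- tub_center (a point): round grey plastic tub fixed to the bench, 174 mm outside diameter, 58 mm high, wall 4 mm, open at the top. This point: centre of its inner floor, 5 mm above the bench. It has seven places in a hexagonal cluster, one at the middle and six around it at 54.5 mm, five of them taken by standing bottles.
- tub_free_a (a point): free place a in the tub: the point on the tub's inner floor (5 mm above the bench) where a bottle's foot goes, 54.5 mm from the tub's centre towards the tub's +x, with about 4 mm of play to the bottles beside it and to the wall. z up.
- tub_free_b (a point): free place b in the tub: the point on the tub's inner floor (5 mm above the bench) where a bottle's foot goes, 54.5 mm from the tub's centre towards the tub's -x, with about 4 mm of play to the bottles beside it and to the wall. z up.
- packed1_center (a point): one of the five bottles already standing loose in the tub (at the middle), of the same shape and size as the other sample bottles. This point: on its axis, 65 mm above its underside.
- packed2_center (a point): one of the five bottles already standing loose in the tub (on the ring of six), of the same shape and size as the other sample bottles. This point: on its axis, 65 mm above its underside.
- packed3_center (a point): one of the five bottles already standing loose in the tub (on the ring of six), of the same shape and size as the other sample bottles. This point: on its axis, 65 mm above its underside.
- packed4_center (a point): one of the five bottles already standing loose in the tub (on the ring of six), of the same shape and size as the other sample bottles. This point: on its axis, 65 mm above its underside.
- packed5_center (a point): one of the five bottles already standing loose in the tub (on the ring of six), of the same shape and size as the other sample bottles. This point: on its axis, 65 mm above its underside.
- brush: bystander: a flat wide brush with dark wooden handle, 190 mm long, lying on the bench beyond the bottles. Origin under its middle, handle to its own -x.
Things that resemble listed ones, but are neither listed nor needed, are in the scene too. What is shaped like the part that bears bottle1_center but black is not meant.

How it is judged:
By the outcome, as a careful person would: the job done as asked, in the order asked, and still so for the second after the job is handed in, with the robot touching nothing.
It also fails if it takes over 72 s, if anything falls off the work surface, if the arm or the gripper's body presses on something with over 40 N, if the wrist force passes 120 N, or if a joint passes its speed limit or range.

## Working session

There is one attempt and no reset: what is moved stays moved. The work goes in short steps, Python scripts to look and compute and a tool call to move; the robot and the scene stay as the last step left them, time stands still between calls to the robot, and variables do not carry over. Pictures are saved under pics/ and viewed, and the job is handed in when it is done.

Besides the shell and the picture viewer there is one more tool, called after "Request:" as name([rows], argument=value, ...), one row to a line, values as JSON. apply_moves: Moves the arm, as the interface text tells. Shift numbers are shares of 150 mm and turn numbers shares of 90 degrees, none past 1 either way. Its arguments: {"type":"object","properties":{"travel":{"type":"array"},"twist":{"type":"array"},"jaw":{"type":"number"},"squeeze":{"type":"number"}},"required":["travel","twist"]}

```bash
mkdir -p pics; ls; python3 - <<'E'
from rig import robot,capture,order
import cv2,json
s=robot.observe();print(s);print(robot.tcp_to_tips)
for n in("scene","top"):
    c=capture(n);cv2.imwrite(f"pics/{n}0.png",c["image"][:,:,::-1])
    print(n,{k:v for k,v in c.items() if k!="image"})
E
```

```text
pics
{'time': 0.0, 'joint_positions': array([ 1.07330024,  0.60014584, -0.00254752,  1.60014432,  0.00181763,
        0.94291888, -0.07979243]), 'joint_vel': array([ 7.80775427e-04, -6.62387806e-05, -8.82100342e-04,  4.94954965e-04,
        4.90117459e-04,  5.41639810e-04, -2.12553543e-03]), 'tau': array([ 5.50072764e-04, -7.76444507e+01,  1.56468876e+00, -2.58001024e+01,
        1.22885808e-02,  9.04778688e-03,  2.90887715e-05]), 'tool_pos': array([ 295.95112745, -661.34366359,  249.39676836]), 'tcp_rot': array([-3.13998610e+00,  1.59060191e-04,  4.20876215e-01]), 'force': array([-0.44165691, -0.19693434,  0.10155175]), 'moment': array([-0.03408654,  0.01130633,  0.02687809]), 'finger_gap': 85.31674450320801}
19.0
scene {'vertical_fov': 46.22932862161584, 'cx': 324.2514192069091, 'cy': 245.11311678629335, 'position': array([1228.37811143, -171.67787307,  857.99562077]), 'orientation': array([0.69270667, 0.01327723, 1.29611479])}
top {'vertical_fov': 47.481037870012756, 'cx': 317.8581192924706, 'cy': 237.17438696835066, 'position': array([ 434.3742753 ,  -16.15339721, 1039.00903499]), 'orientation': array([ 0.1742617 ,  0.00885097, -1.55980932])}
```

View pics/scene0.png

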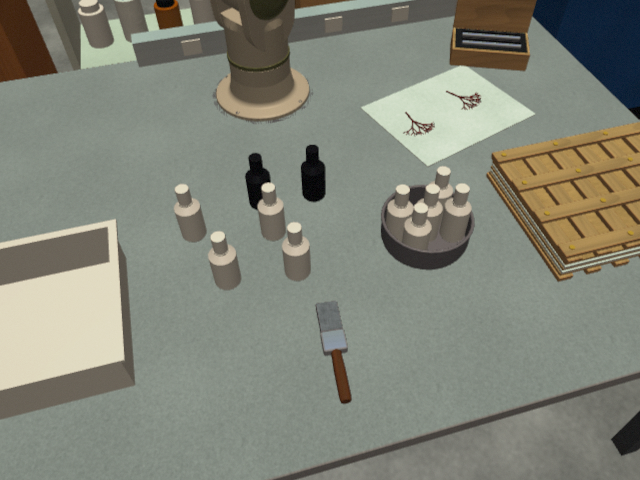

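View pics/top0.png

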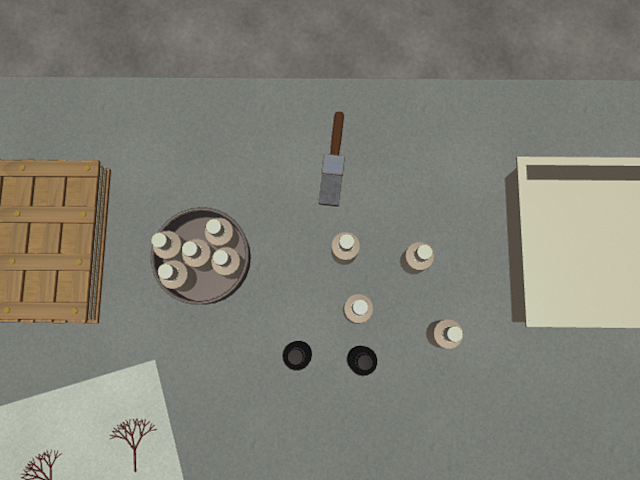

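```bash
python3 - <<'E'
import cv2
t=cv2.imread("pics/top0.png");s=cv2.imread("pics/scene0.png")
def crop(im,x,y,w,h,k,n):
    c=cv2.resize(im[y:y+h,x:x+w],None,fx=k,fy=k,interpolation=cv2.INTER_CUBIC)
    for i in range(0,w,10):
        cv2.line(c,(i*k,0),(i*k,12 if i%50 else 25),(0,0,255),1)
        if i%20==0: cv2.putText(c,str(x+i),(i*k,24),0,.4,(0,255,255),1)
    for i in range(0,h,10):
        cv2.line(c,(0,i*k),(12,i*k),(0,0,255),1)
        if i%20==0: cv2.putText(c,str(y+i),(0,i*k),0,.4,(0,255,255),1)
    cv2.imwrite("pics/"+n,c)
crop(t,145,200,110,110,5,"t_tub.png")
crop(t,270,220,200,160,4,"t_bot.png")
crop(s,370,160,115,115,5,"s_tub.png")
crop(s,160,140,170,155,4,"s_bot.png")
E
```

```text
(no output)
```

View pics/t_tub.png

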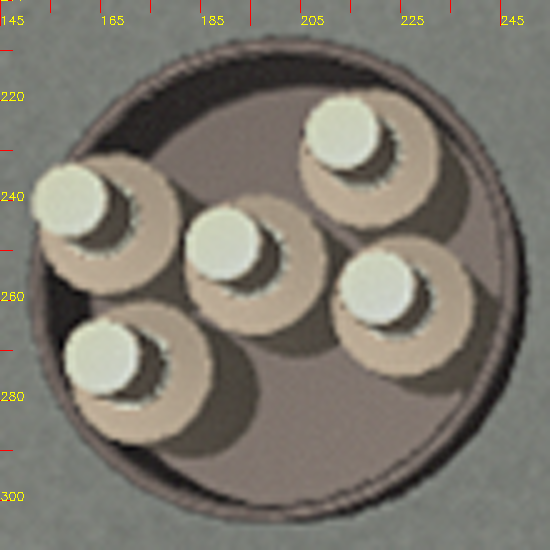

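View pics/t_bot.png

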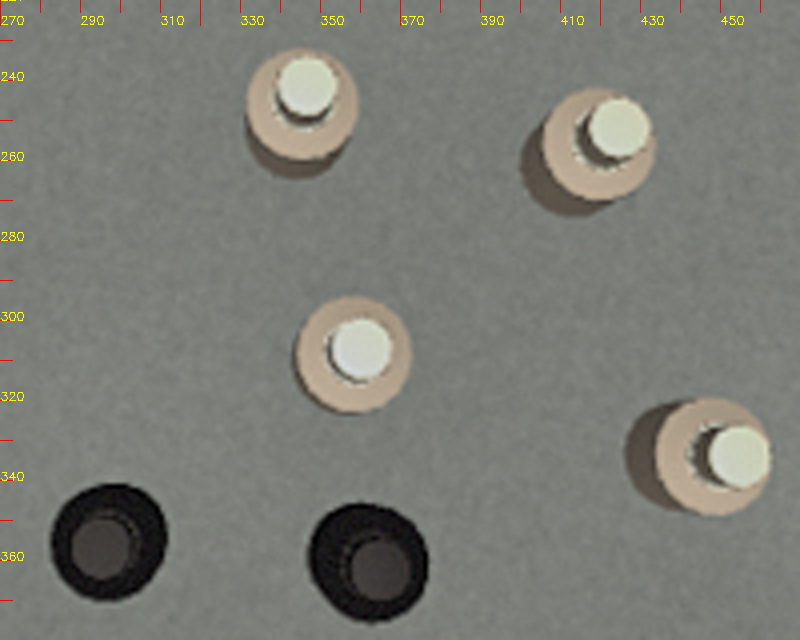

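View pics/s_tub.png

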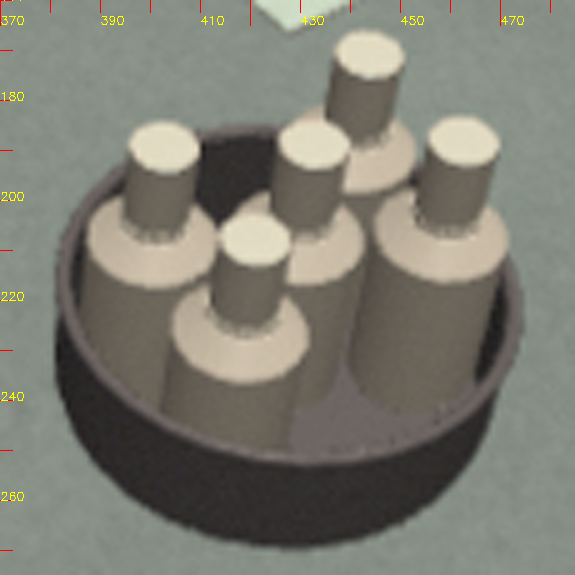

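View pics/s_bot.png

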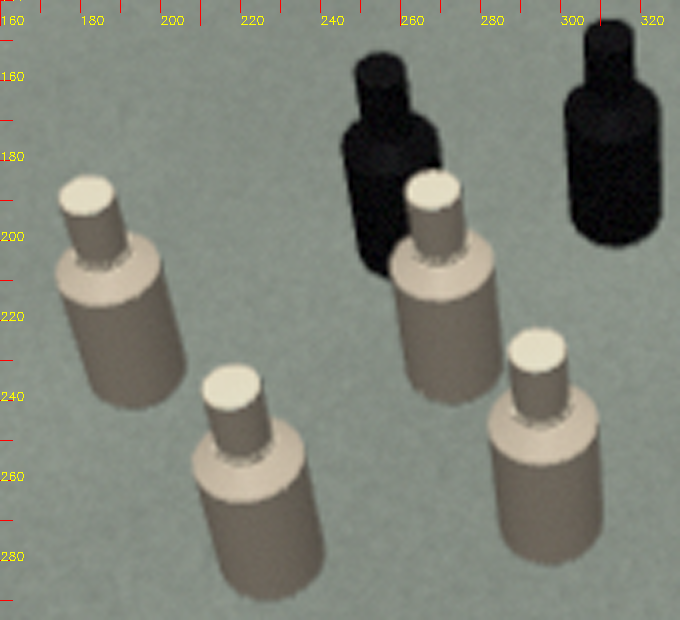

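```bash
cat > h.py <<'E'
import numpy as np,cv2
from scipy.spatial.transform import Rotation as Ro
def ray(c,u,v):
    f=240/np.tan(np.radians(c["vertical_fov"])/2)
    d=np.array([(u-c["cx"])/f,-(v-c["cy"])/f,-1.])
    return np.array(c["position"]),Ro.from_euler("xyz",c["orientation"]).as_matrix()@d
def plane(c,u,v,z):
    p,d=ray(c,u,v); return p+d*(z-p[2])/d[2]
def proj(c,P):
    f=240/np.tan(np.radians(c["vertical_fov"])/2)
    q=Ro.from_euler("xyz",c["orientation"]).as_matrix().T@(np.array(P)-c["position"])
    return c["cx"]+f*q[0]/-q[2], c["cy"]-f*q[1]/-q[2]
def cap(c,u,v,r=7,mx=None):
    im=c["image"].astype(int);u0,v0=int(round(u)),int(round(v))
    w=im[v0-r:v0+r+1,u0-r:u0+r+1].min(2)
    m=(w>175).astype(float)
    # blob connected to center
    n,l=cv2.connectedComponents(m.astype(np.uint8)); m=(l==l[r,r])
    ys,xs=np.nonzero(m); return xs.mean()+u0-r, ys.mean()+v0-r, m.sum()
def tri(c1,a,c2,b):
    p,d=ray(c1,*a);q,e=ray(c2,*b)
    d/=np.linalg.norm(d);e/=np.linalg.norm(e)
    s=np.linalg.lstsq(np.c_[d,-e],q-p,rcond=None)[0]
    A=p+s[0]*d;B=q+s[1]*e
    return (A+B)/2,np.linalg.norm(A-B)
E
python3 - <<'E'
from h import *
from rig import capture
t=capture("top");s=capture("scene")
np.set_printoptions(precision=1,suppress=True)
T=[(159,240.4),(189.8,248.6),(213.6,226.4),(220.8,257.6),(165.4,271.4),(346.75,242),(424.75,252),(360.25,307.25),(454.75,334.25)]
S=[(402.8,189.4),(432.8,189),(443.6,170.6),(462.6,188.2),(421.2,208),(294.25,227.5),(217.75,236.75),(268.25,187.25),(181.75,188.75)]
ct=[cap(t,*a) for a in T];cs=[cap(s,*a) for a in S]
for i in range(9):
    z=135 if i<5 else 130
    print(i,np.round(ct[i],1),np.round(cs[i],1),plane(t,*ct[i][:2],z)[:2],plane(s,*cs[i][:2],z)[:2])
# all pairs for tub
for i in range(9):
    for j in (range(5) if i<5 else range(5,9)):
        X,r=tri(t,ct[i][:2],s,cs[j][:2])
        if r<15 and abs(X[2]-132)<30: print(i,j,X,round(r,1))
E
```

```text
0 [158.5 239.7 148. ] [402.3 188.8  92. ] [586.6 262.2] [560.3 154.1]
1 [189.  248.3 148. ] [432.4 188.2  93. ] [572.5 209.9] [574.1 206.9]
2 [213.1 226.  143. ] [443.5 170.3  81. ] [611. 171.] [536.1 245.3]
3 [219.9 257.  147. ] [462.3 187.6  90. ] [558.2 157.2] [588.1 259.5]
4 [164.9 271.  148. ] [420.6 207.3  98. ] [533.8 248.1] [612.7 168.5]
5 [346.4 241.  144. ] [293.8 227.  103. ] [588.2 -54.6] [590.1 -56.5]
6 [424.5 251.5 149. ] [217.4 236.2 109. ] [ 571.6 -185.8] [ 573.6 -187.2]
7 [359.9 306.6 159. ] [267.7 187.1  81. ] [478.5 -77.1] [481.1 -79.4]
8 [454.6 333.6 163. ] [181.1 188.4  87. ] [ 436.2 -231.9] [ 438.8 -233.7]
0 3 [586.6 261.7 133.3] 2.1
1 1 [572.4 209.2 133.1] 2.3
2 4 [611.1 170.5 133. ] 2.0
3 0 [558.2 156.4 132.7] 2.4
4 2 [533.8 247.8 132.6] 2.1
5 5 [588.4 -55.4 128. ] 1.6
6 6 [ 571.9 -186.7  127.9] 1.0
7 7 [478.4 -78.2 127.2] 1.7
8 8 [ 436.1 -233.3  127.2] 1.4
```

```bash
cat > d.py <<'E'
import sys,numpy as np
# usage: d.py x y z  -> tool fractions from measured pose ; assumes down
from rig import robot
s=robot.observe();p=s["tool_pos"];r,pi,y=s["tcp_rot"]
from scipy.spatial.transform import Rotation as Ro
R=Ro.from_euler("xyz",[np.pi,0,y])
for i in range(1,len(sys.argv),3):
    q=np.array(list(map(float,sys.argv[i:i+3])))
    print(np.round(R.inv().apply(q-p)/150,3))
print("pos",np.round(p,1),"rpy deg",np.round(np.degrees(s["tcp_rot"]),2),"F",np.round(s["force"],2),"M",np.round(s["moment"],3),"gap",round(s["finger_gap"],1),"t",round(s["time"],2),"j7",round(s["joint_positions"][6],2))
E
python3 d.py 437.5 -232.8 200
```

```text
[ 2.028 -2.224  0.332]
pos [ 296.  -661.5  249.8] rpy deg [-1.7995e+02  1.0000e-02  2.4110e+01] F [-0.57 -0.21  0.31] M [-0.016  0.04  -0.001] gap 85.2 t 0.2 j7 -0.08
```

Request:
apply_moves([
  [0.25,-0.25,0],
  [0.5,-0.5,0],
  [0.75,-0.75,0],
  [0.9,-0.9,0],
  [1,-1,0],
  [1,-1,0],
], twist=[0.05,0.101,0.101,0.101,0.101,0.101], jaw=0.35, squeeze=40)

```text
time: 0.7
tool_pos: [375.4, -455.9, 250.2]
tcp_rot: [-3.138, -0.002, 0.27]
force: [-0.2, 1.8, -0.1]
finger_gap: 55.6
```

```bash
python3 d.py 437.5 -232.8 200
```

```text
[ 0.796 -1.323  0.335]
pos [ 375.4 -455.9  250.2] rpy deg [-1.7978e+02 -1.2000e-01  1.5480e+01] F [-0.22  1.78 -0.08] M [ 0.05   0.059 -0.03 ] gap 55.6 t 0.7 j7 -0.49
```

```bash
cat > c.py <<'E'
# c.py: replay commanded pose log; args: target x y z (multiple)
import sys,numpy as np
from scipy.spatial.transform import Rotation as Ro
L=eval(open("log.txt").read())  # list of (tx,ty,tz,tw) final rows
p=np.array([296.147,-661.756,250.275]);y=0.42088
for a in L:
    R=Ro.from_euler("xyz",[np.pi,0,y]); p=p+R.apply(np.array(a[:3])*150); y-=a[3]*np.pi/2
R=Ro.from_euler("xyz",[np.pi,0,y])
print("cmd",np.round(p,1),round(np.degrees(y),2))
for i in range(1,len(sys.argv)-2,3):
    q=np.array(list(map(float,sys.argv[i:i+3])));print(np.round(R.inv().apply(q-p)/150,3))
E
echo "[(1,-1,0,.101)]">log.txt; python3 c.py 437.5 -232.8 190
```

```text
cmd [ 371.8 -463.6  250.3] 15.02
[ 0.822 -1.372  0.402]
```

Request:
apply_moves([
  [0.2,-0.25,0],
  [0.4,-0.5,0.1],
  [0.6,-0.75,0.2],
  [0.75,-0.92,0.3],
  [0.82,-1,0.35],
  [0.82,-1,0.4],
  [0.82,-1,0.4],
], twist=[0,0,0,0,0,0,0])

```text
time: 1.28
tool_pos: [452.2, -284.5, 188.8]
tcp_rot: [-3.139, 0.002, 0.267]
force: [-1.0, -0.4, -0.5]
finger_gap: 55.6
```

Request:
apply_moves([
  [0,-0.15,0],
  [0,-0.3,0],
  [0,-0.37,0],
  [0,-0.37,0],
  [0,-0.37,0],
  [0,-0.37,0],
], twist=[0,0,0,0,0,0])

```text
time: 1.78
tool_pos: [437.8, -234.9, 190.7]
tcp_rot: [3.14, -0.001, 0.261]
force: [0.8, 0.7, -0.5]
finger_gap: 55.5
```

```bash
echo "[(1,-1,0,.101),(.82,-1,.4,0),(0,-.37,0,0)]">log.txt; python3 c.py 437.5 -232.8 114;python3 d.py 437.5 -232.8 114; python3 - <<'E'
from rig import capture
import cv2
for n in("top","scene"):
    c=capture(n);cv2.imwrite(f"pics/{n}1.png",c["image"][:,:,::-1])
E
```

```text
cmd [ 437.3 -233.2  190.3] 15.02
[ 0.002 -0.002  0.508]
[ 0.002 -0.014  0.511]
pos [ 437.8 -234.9  190.7] rpy deg [ 1.7992e+02 -5.0000e-02  1.4940e+01] F [ 0.83  0.69 -0.48] M [-0.034 -0.011 -0.025] gap 55.5 t 1.78 j7 -0.92
```

View pics/scene1.png

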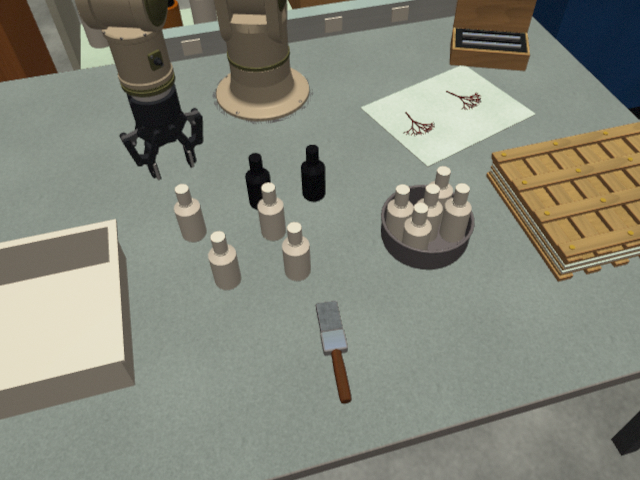

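```bash
python3 - <<'E'
from h import *
from rig import capture,robot
s=capture("scene");t=capture("top")
x,y,z=robot.observe()["tool_pos"]
for zz in (z,z-19,z-12): print(zz,proj(s,(x,y,zz)),proj(t,(x,y,zz)))
im=s["image"][100:250,100:260,::-1]; im2=t["image"][250:400,380:540,::-1]
cv2.imwrite("pics/g1.png",np.hstack([cv2.resize(im,None,fx=2.5,fy=2.5,interpolation=cv2.INTER_CUBIC),cv2.resize(im2,None,fx=2.5,fy=2.5,interpolation=cv2.INTER_CUBIC)]))
E
```

```text
190.27024470516128 (np.float64(173.60081420613295), np.float64(163.43821101758317)) (np.float64(465.40156562451665), np.float64(332.8121730044486))
171.27024470516128 (np.float64(175.92978313943533), np.float64(171.40180096807256)) (np.float64(462.27178925432406), np.float64(332.82158286441336))
178.27024470516128 (np.float64(175.07965518097325), np.float64(168.4949049722385)) (np.float64(463.4087551548863), np.float64(332.8181645083893))
```

View pics/g1.png

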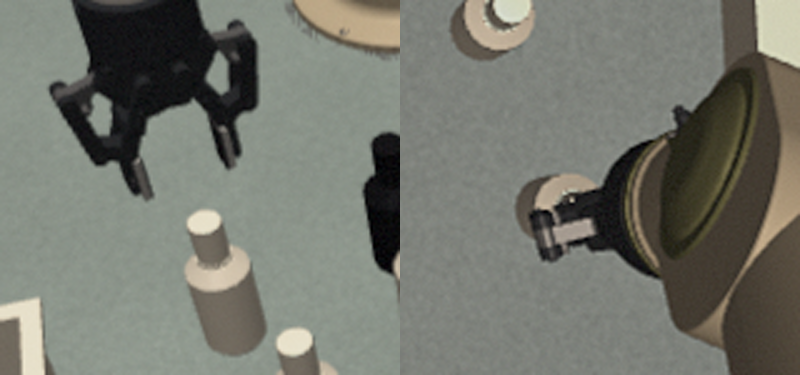

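Request:
apply_moves([
  [0,0,0.15],
  [0,0,0.3],
  [0,0,0.42],
  [0,0,0.5],
  [0,0,0.5],
  [0,0,0.5],
  [0,0,0.5],
], twist=[0,0,0,0,0,0,0])

```text
time: 2.57
tool_pos: [437.6, -233.6, 115.8]
tcp_rot: [3.141, -0.0, 0.262]
force: [-0.8, 0.1, 0.4]
finger_gap: 55.1
```

Request:
apply_moves([
  [0,0,0],
  [0,0,0],
  [0,0,0],
  [0,0,0],
  [0,0,0],
  [0,0,0],
], twist=[0,0,0,0,0,0], jaw=1, squeeze=40)

```text
time: 3.07
tool_pos: [437.6, -233.0, 116.1]
tcp_rot: [3.141, -0.001, 0.263]
force: [-0.0, 2.8, 5.9]
finger_gap: 25.2
```

```bash
python3 d.py
```

```text
pos [ 437.6 -233.   116.1] rpy deg [ 1.7998e+02 -6.0000e-02  1.5040e+01] F [-0.    2.8   5.88] M [ 0.431  0.179 -0.03 ] gap 25.2 t 3.07 j7 -0.92
```

Request:
apply_moves([
  [0,0,-0.05],
  [0,0,-0.13],
  [0,0,-0.2],
  [0,0,-0.25],
  [0,0,-0.25],
  [0,0,-0.25],
  [0,0,-0.25],
  [0,0,-0.25],
  [0,0,-0.25],
  [0,0,-0.25],
], twist=[0,0,0,0,0,0,0,0,0,0])

```text
time: 3.9
tool_pos: [437.1, -233.2, 152.3]
tcp_rot: [-3.141, 0.001, 0.262]
force: [0.6, 0.5, -3.3]
finger_gap: 24.3
```

```bash
cat > w.py <<'E'
from rig import capture,robot
import numpy as np
A=[]
for i in range(5):
    s=robot.observe();A.append(np.r_[s["force"],s["moment"]])
    if i<4: capture("scene")
print(np.round(A,2));print(np.round(np.mean(A,0),2),s["time"],s["finger_gap"],s["tool_pos"])
E
python3 w.py
```

```text
[[ 0.57  0.46 -3.34  0.02 -0.    0.07]
 [ 0.79  0.14 -3.82  0.01 -0.04  0.04]
 [-0.41 -1.   -3.46 -0.04 -0.03  0.01]
 [-0.59  0.24 -2.87 -0.02  0.04 -0.04]
 [ 0.7  -0.71 -3.94  0.06 -0.   -0.  ]]
[ 0.21 -0.18 -3.48  0.01 -0.01  0.02] 4.1 24.81492037233676 [ 437.274335   -233.19240739  152.58065873]
```

```bash
echo "[(1,-1,0,.101),(.82,-1,.4,0),(0,-.37,0,0),(0,0,.5,0),(0,0,-.25,0)]">log.txt; python3 c.py 437 -232.8 285 520.7 194.2 285
```

```text
cmd [ 437.3 -233.2  152.8] 15.02
[-0.001 -0.003 -0.882]
[ 1.276 -2.608 -0.882]
```

Request:
apply_moves([
  [0,0,-0.2],
  [0,0,-0.4],
  [0,0,-0.6],
  [0.05,-0.1,-0.75],
  [0.15,-0.25,-0.85],
  [0.25,-0.45,-0.88],
  [0.35,-0.65,-0.88],
  [0.42,-0.85,-0.88],
  [0.48,-0.97,-0.88],
  [0.5,-1,-0.88],
], twist=[0,0,0,0,0,0,0,0,0,0])

```text
time: 4.93
tool_pos: [471.2, -65.0, 284.8]
tcp_rot: [-3.14, -0.001, 0.267]
force: [1.1, 0.0, -3.8]
finger_gap: 24.8
```

Request:
apply_moves([
  [0.05,-0.1,0],
  [0.15,-0.3,0],
  [0.25,-0.5,0],
  [0.35,-0.7,0],
  [0.43,-0.87,0],
  [0.48,-0.97,0],
  [0.5,-1,0],
], twist=[0,0,0,0,0,0,0])

```text
time: 5.52
tool_pos: [504.8, 98.4, 284.6]
tcp_rot: [-3.141, -0.0, 0.266]
force: [-0.5, -0.2, -2.9]
finger_gap: 25.1
```

Request:
apply_moves([
  [0.04,-0.1,0],
  [0.12,-0.25,0],
  [0.2,-0.42,0],
  [0.25,-0.55,0],
  [0.276,-0.608,0],
  [0.276,-0.608,0],
  [0.276,-0.608,0],
  [0.276,-0.608,0],
  [0.276,-0.608,0],
  [0.276,-0.608,0],
], twist=[0,0,0,0,0,0,0,0,0,0])

```text
time: 6.35
tool_pos: [520.8, 192.8, 284.9]
tcp_rot: [3.141, 0.0, 0.26]
force: [0.6, -0.7, -3.6]
finger_gap: 24.5
```

```bash
echo "[(1,-1,0,.101),(.82,-1,.4,0),(0,-.37,0,0),(0,0,.5,0),(0,0,-.25,0),(.5,-1,-.88,0),(.5,-1,0,0),(.276,-.608,0,0)]">log.txt; python3 c.py; python3 d.py; python3 - <<'E'
from rig import capture
import cv2,numpy as np
for n in("top","scene"):
    c=capture(n);cv2.imwrite(f"pics/{n}2.png",c["image"][:,:,::-1])
E
```

```text
cmd [520.7 194.2 284.8] 15.02
pos [520.8 192.8 284.9] rpy deg [1.7997e+02 1.0000e-02 1.4920e+01] F [ 0.61 -0.69 -3.59] M [-0.021  0.015  0.023] gap 24.5 t 6.35 j7 -1.82
```

View pics/scene2.png

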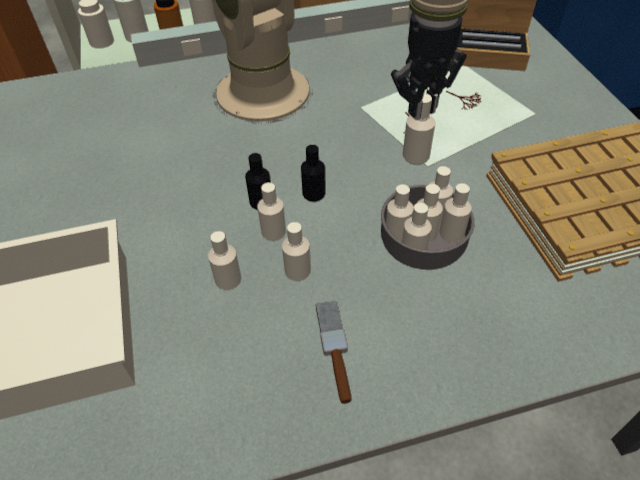

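View pics/top2.png

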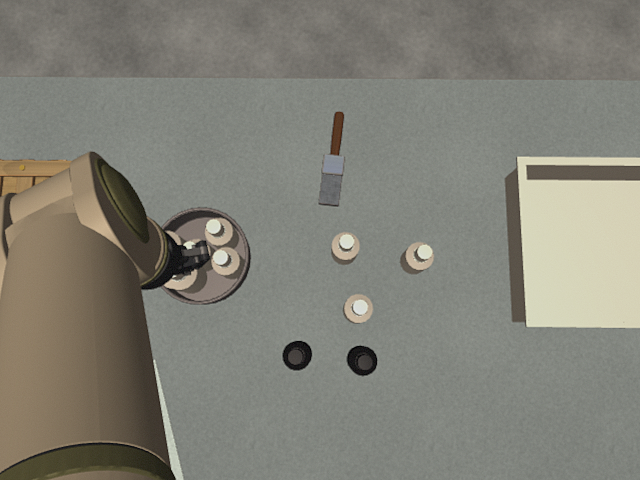

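```bash
cat > ov.py <<'E'
import sys
from h import *
from rig import capture,robot
def ov(c,P,z0,im):
    # draw predicted circles of body bottom, top
    for r,z in((25,z0+4),(25,z0+80),(13,z0+92),(13,z0+130)):
        pts=[proj(c,(P[0]+r*np.cos(a),P[1]+r*np.sin(a),z)) for a in np.linspace(0,2*np.pi,60)]
        yield np.array(pts)
def draw(n,P,z0,x,y,w,h,k,f,c=None):
    c=c or capture(n)
    im=cv2.resize(c["image"][y:y+h,x:x+w,::-1],None,fx=k,fy=k,interpolation=cv2.INTER_CUBIC)
    for pts in ov(c,P,z0,im):
        q=((pts-[x,y]+.5)*k).astype(np.int32); cv2.polylines(im,[q],True,(0,0,255),1)
    cv2.imwrite(f,im)
E
python3 - <<'E'
from ov import *
draw("scene",(520.7,193.8),169,380,60,90,120,5,"pics/ov2.png")
E
```

```text
(no output)
```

View pics/ov2.png

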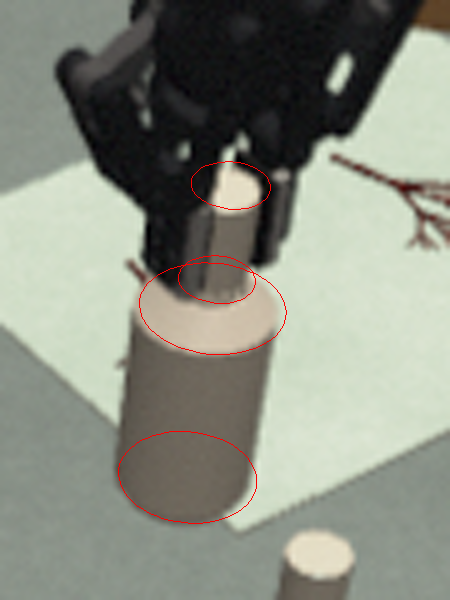

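Request:
apply_moves([
  [0,0,0.1],
  [0,0,0.25],
  [0,0,0.38],
  [0,0,0.46],
  [0,0,0.5],
  [0,0,0.55],
  [0,0,0.6],
  [0,0,0.65],
  [0,0,0.7],
  [0,0,0.7],
], twist=[0,0,0,0,0,0,0,0,0,0])

```text
time: 7.33
tool_pos: [520.3, 194.0, 178.5]
tcp_rot: [3.141, 0.002, 0.262]
force: [-0.4, -0.7, -3.3]
finger_gap: 25.0
```

```bash
python3 d.py; python3 - <<'E'
from ov import *
c=capture("scene")
draw("scene",(520.7,193.8),63.5,370,100,120,130,5,"pics/ov3.png",c)
E
```

```text
pos [520.3 194.  178.5] rpy deg [1.7999e+02 9.0000e-02 1.5030e+01] F [-0.42 -0.7  -3.34] M [-0.012  0.017  0.008] gap 25.0 t 7.33 j7 -1.85
```

View pics/ov3.png

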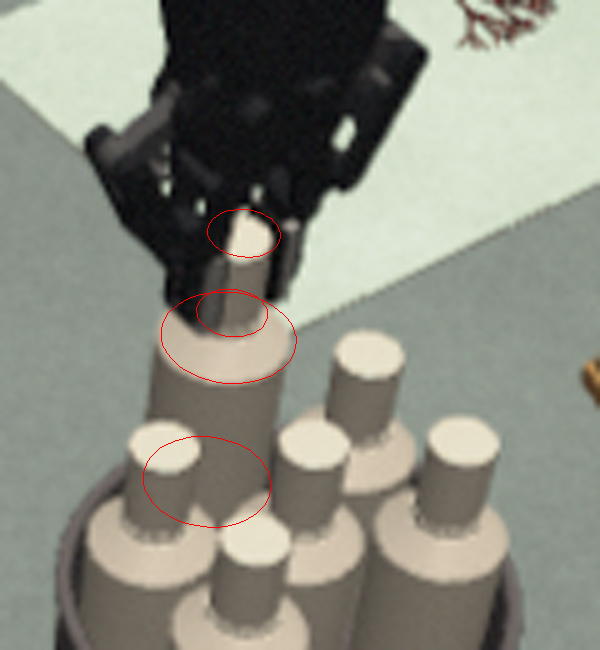

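Request:
apply_moves([
  [0,0,0.04],
  [0,0,0.1],
  [0,0,0.15],
  [0,0,0.2],
  [0,0,0.25],
  [0,0,0.29],
  [0,0,0.33],
  [0,0,0.36],
  [0,0,0.36],
  [0,0,0.36],
], twist=[0,0,0,0,0,0,0,0,0,0])

```text
time: 8.22
tool_pos: [520.7, 194.2, 125.5]
tcp_rot: [3.141, 0.001, 0.262]
force: [-0.6, -0.3, -3.0]
finger_gap: 24.7
```

Free so far; set it down gently.

Request:
apply_moves([
  [0,0,0.01],
  [0,0,0.018],
  [0,0,0.025],
  [0,0,0.03],
  [0,0,0.033],
  [0,0,0.033],
  [0,0,0.033],
], twist=[0,0,0,0,0,0,0])

```text
time: 8.8
tool_pos: [521.0, 194.4, 121.2]
tcp_rot: [-3.141, -0.001, 0.262]
force: [-1.0, 0.5, 2.2]
finger_gap: 25.1
```

Request:
apply_moves([
  [0,0,0],
  [0,0,0],
  [0,0,0],
  [0,0,0],
  [0,0,0],
], twist=[0,0,0,0,0], jaw=0.58)

```text
time: 9.22
tool_pos: [520.8, 194.2, 120.8]
tcp_rot: [3.142, 0.0, 0.262]
force: [0.8, 0.2, 0.3]
finger_gap: 35.7
```

Request:
apply_moves([
  [0,0,-0.05],
  [0,0,-0.15],
  [0,0,-0.3],
  [0,0,-0.5],
  [0,0,-0.7],
  [0,0,-0.75],
], twist=[0,0,0,0,0,0])

```text
time: 9.72
tool_pos: [522.3, 194.8, 238.0]
tcp_rot: [-3.141, -0.006, 0.262]
force: [1.1, 0.4, 0.2]
finger_gap: 35.6
```

```bash
echo "[(1,-1,0,.101),(.82,-1,.4,0),(0,-.37,0,0),(0,0,.5,0),(0,0,-.25,0),(.5,-1,-.88,0),(.5,-1,0,0),(.276,-.608,0,0),(0,0,.7,0),(0,0,.36,0),(0,0,.033,0),(0,0,-.75,0)]">log.txt; python3 c.py 479.8 -78.2 190  589.2 -55.6 190; python3 - <<'E'
from ov import *
c=capture("scene")
draw("scene",(520.7,194),5,370,100,120,130,5,"pics/ov4.png",c)
E
```

```text
cmd [520.7 194.2 233.3] 15.02
[-0.734  1.683  0.289]
[0.009 1.727 0.289]
```

View pics/ov4.png

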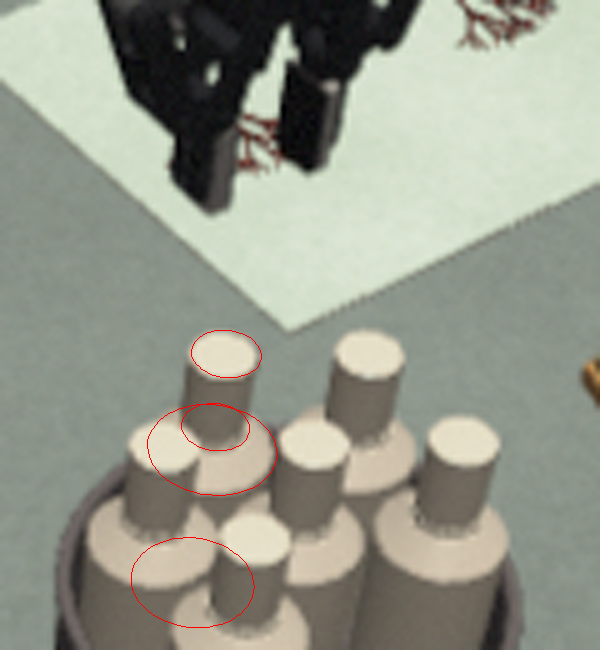

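Request:
apply_moves([
  [0,0.2,0],
  [0,0.45,0],
  [0,0.7,0],
  [0,0.9,0],
  [0,1,0],
], twist=[0,0,0,0,0], jaw=0.35)

```text
time: 10.18
tool_pos: [559.9, 44.7, 232.5]
tcp_rot: [3.14, 0.001, 0.258]
force: [-0.6, 0.8, 0.7]
finger_gap: 55.6
```

Request:
apply_moves([
  [0.009,0.2,0.1],
  [0.009,0.4,0.2],
  [0.009,0.6,0.29],
  [0.009,0.7,0.29],
  [0.009,0.727,0.29],
  [0.009,0.727,0.29],
  [0.009,0.727,0.29],
], twist=[0,0,0,0,0,0,0])

```text
time: 10.77
tool_pos: [589.0, -54.5, 189.6]
tcp_rot: [-3.141, 0.0, 0.263]
force: [-0.2, -0.9, -0.4]
finger_gap: 55.8
```

Request:
apply_moves([
  [0,0,0.15],
  [0,0,0.3],
  [0,0,0.42],
  [0,0,0.5],
  [0,0,0.5],
  [0,0,0.5],
  [0,0,0.5],
], twist=[0,0,0,0,0,0,0])

```text
time: 11.35
tool_pos: [589.8, -55.0, 115.7]
tcp_rot: [3.141, -0.001, 0.263]
force: [-0.1, -0.3, 0.4]
finger_gap: 55.5
```

Request:
apply_moves([
  [0,0,0],
  [0,0,0],
  [0,0,0],
  [0,0,0],
  [0,0,0],
  [0,0,0],
], twist=[0,0,0,0,0,0], jaw=1)

```text
time: 11.85
tool_pos: [589.8, -55.4, 115.8]
tcp_rot: [3.141, -0.002, 0.262]
force: [-0.9, 0.7, 7.2]
finger_gap: 25.3
```

Request:
apply_moves([
  [0,0,-0.05],
  [0,0,-0.13],
  [0,0,-0.2],
  [0,0,-0.25],
  [0,0,-0.25],
  [0,0,-0.25],
  [0,0,-0.25],
  [0,0,-0.25],
  [0,0,-0.25],
  [0,0,-0.25],
], twist=[0,0,0,0,0,0,0,0,0,0])

```text
time: 12.68
tool_pos: [589.0, -55.6, 151.8]
tcp_rot: [-3.141, 0.001, 0.262]
force: [-0.0, -0.4, -0.1]
finger_gap: 25.0
```

```bash
python3 w.py
```

```text
[[-0.03 -0.45 -0.09  0.02  0.01  0.02]
 [-0.44  0.15 -0.93  0.05  0.03 -0.04]
 [ 0.61 -0.28 -1.02  0.06 -0.05 -0.  ]
 [-0.14  0.17 -1.    0.02 -0.   -0.05]
 [ 0.49 -0.05 -1.32  0.01 -0.06  0.06]]
[ 0.1  -0.09 -0.87  0.03 -0.01 -0.  ] 12.8833 24.79584844417416 [589.14156076 -55.60619164 152.0875054 ]
```

Request:
apply_moves([
  [0,0,0.08],
  [0,0,0.15],
  [0,0,0.2],
  [0,0,0.225],
  [0,0,0.235],
  [0,0,0.245],
  [0,0,0.25],
  [0,0,0.25],
  [0,0,0.25],
], twist=[0,0,0,0,0,0,0,0,0])

```text
time: 13.63
tool_pos: [589.1, -55.4, 115.9]
tcp_rot: [-3.142, -0.0, 0.262]
force: [-3.0, 2.2, 13.1]
finger_gap: 25.3
```

Request:
apply_moves([
  [0,0,0],
  [0,0,0],
  [0,0,0],
  [0,0,0],
  [0,0,0],
], twist=[0,0,0,0,0], jaw=0.35)

```text
time: 14.05
tool_pos: [589.3, -55.6, 114.7]
tcp_rot: [-3.142, 0.0, 0.262]
force: [-0.3, -0.7, -0.4]
finger_gap: 55.5
```

Request:
apply_moves([
  [0,0,-0.1],
  [0,0,-0.25],
  [0,0,-0.4],
  [0,0,-0.5],
  [0,0,-0.5],
], twist=[0,0,0,0,0])

```text
time: 14.47
tool_pos: [590.7, -55.8, 192.8]
tcp_rot: [3.14, -0.004, 0.262]
force: [0.1, 0.3, -0.7]
finger_gap: 55.5
```

```bash
echo "[(1,-1,0,.101),(.82,-1,.4,0),(0,-.37,0,0),(0,0,.5,0),(0,0,-.25,0),(.5,-1,-.88,0),(.5,-1,0,0),(.276,-.608,0,0),(0,0,.7,0),(0,0,.36,0),(0,0,.033,0),(0,0,-.75,0),(.009,1.727,.29,0)]">log.txt; python3 c.py 479.8 -78.2 190 572.6 -186.5 190; python3 - <<'E'
from ov import *
c=capture("scene")
draw("scene",(589.2,-55.5),0,230,150,120,130,5,"pics/ov5.png",c)
E
```

```text
cmd [589.2 -55.6 189.8] 15.02
[-0.743 -0.044 -0.001]
[-0.333  0.814 -0.001]
```

View pics/ov5.png

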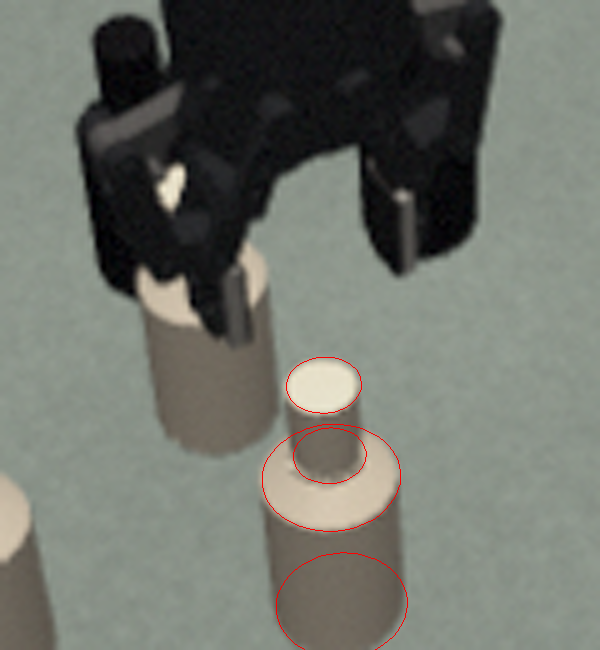

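Request:
apply_moves([
  [-0.2,0,0],
  [-0.4,-0.02,0],
  [-0.6,-0.03,0],
  [-0.7,-0.044,0],
  [-0.743,-0.044,0],
  [-0.743,-0.044,0],
  [-0.743,-0.044,0],
  [-0.743,-0.044,0],
], twist=[0,0,0,0,0,0,0,0])

```text
time: 15.18
tool_pos: [481.4, -77.8, 189.6]
tcp_rot: [3.142, -0.001, 0.263]
force: [-0.7, 0.5, -0.2]
finger_gap: 56.0
```

Request:
apply_moves([
  [0,0,0.15],
  [0,0,0.3],
  [0,0,0.42],
  [0,0,0.5],
  [0,0,0.5],
  [0,0,0.5],
  [0,0,0.5],
], twist=[0,0,0,0,0,0,0])

```text
time: 15.77
tool_pos: [480.7, -78.0, 115.1]
tcp_rot: [3.141, -0.001, 0.262]
force: [-0.2, 0.4, -0.1]
finger_gap: 55.8
```

Request:
apply_moves([
  [0,0,0],
  [0,0,0],
  [0,0,0],
  [0,0,0],
  [0,0,0],
  [0,0,0],
], twist=[0,0,0,0,0,0], jaw=1)

```text
time: 16.27
tool_pos: [480.3, -77.8, 115.7]
tcp_rot: [3.141, -0.001, 0.263]
force: [-0.5, 1.2, 4.7]
finger_gap: 24.9
```

Request:
apply_moves([
  [0,0,-0.05],
  [0,0,-0.13],
  [0,0,-0.2],
  [0,0,-0.25],
  [0,0,-0.25],
  [0,0,-0.25],
  [0,0,-0.25],
  [0,0,-0.25],
  [0,0,-0.25],
  [0,0,-0.25],
], twist=[0,0,0,0,0,0,0,0,0,0])

```text
time: 17.1
tool_pos: [479.7, -78.1, 151.9]
tcp_rot: [-3.141, 0.001, 0.262]
force: [0.4, -0.3, -4.1]
finger_gap: 24.9
```

```bash
python3 w.py
```

```text
[[ 0.44 -0.35 -4.08  0.01  0.01 -0.03]
 [ 0.27 -1.43 -3.93  0.   -0.06 -0.03]
 [-0.85 -0.18 -3.22 -0.02 -0.01 -0.01]
 [-0.22 -0.25 -3.92  0.    0.03  0.01]
 [ 0.57 -0.98 -3.25  0.01 -0.02 -0.  ]]
[ 0.04 -0.64 -3.68  0.   -0.01 -0.01] 17.3 24.99929898101962 [479.81718927 -78.11889875 152.13034069]
```

```bash
sed -i 's/\]$/,(-.743,-.044,0,0),(0,0,.25,0)]/' log.txt; python3 c.py 626 222.3 285
```

```text
cmd [479.8 -78.1 152.3] 15.02
[ 1.46  -1.682 -0.885]
```

Request:
apply_moves([
  [0,0,-0.2],
  [0,0,-0.4],
  [0,0,-0.6],
  [0.05,-0.05,-0.75],
  [0.2,-0.2,-0.85],
  [0.35,-0.35,-0.885],
  [0.5,-0.5,-0.885],
  [0.65,-0.65,-0.885],
  [0.75,-0.8,-0.885],
  [0.78,-0.88,-0.885],
  [0.8,-0.9,-0.885],
], twist=[0,0,0,0,0,0,0,0,0,0,0])

```text
time: 18.22
tool_pos: [560.5, 86.4, 284.6]
tcp_rot: [-3.14, 0.001, 0.266]
force: [-0.4, -1.8, -3.0]
finger_gap: 24.8
```

Request:
apply_moves([
  [0.08,-0.1,0],
  [0.2,-0.25,0],
  [0.35,-0.42,0],
  [0.5,-0.6,0],
  [0.62,-0.73,0],
  [0.66,-0.78,0],
  [0.66,-0.782,0],
  [0.66,-0.782,0],
  [0.66,-0.782,0],
  [0.66,-0.782,0],
], twist=[0,0,0,0,0,0,0,0,0,0])

```text
time: 19.05
tool_pos: [625.8, 219.9, 285.1]
tcp_rot: [3.14, 0.001, 0.26]
force: [0.2, 0.5, -4.0]
finger_gap: 24.9
```

Request:
apply_moves([
  [0,0,0.1],
  [0,0,0.25],
  [0,0,0.38],
  [0,0,0.46],
  [0,0,0.5],
  [0,0,0.55],
  [0,0,0.58],
  [0,0,0.58],
  [0,0,0.58],
], twist=[0,0,0,0,0,0,0,0,0])

```text
time: 19.8
tool_pos: [626.3, 222.4, 198.5]
tcp_rot: [-3.142, -0.001, 0.262]
force: [-0.2, -0.6, -2.7]
finger_gap: 24.5
```

```bash
sed -i 's/\]$/,(1.46,-1.682,-.885,0),(0,0,.58,0)]/' log.txt; python3 c.py;python3 d.py; python3 - <<'E'
from ov import *
c=capture("scene")
draw("scene",(626,222.3),82,370,100,120,160,4,"pics/ov6.png",c)
cv2.imwrite("pics/top6.png",capture("top")["image"][:,:,::-1])
E
```

```text
cmd [626.  222.3 198.1] 15.02
pos [626.3 222.4 198.5] rpy deg [-1.800e+02 -3.000e-02  1.502e+01] F [-0.23 -0.63 -2.71] M [ 0.026 -0.071  0.02 ] gap 24.5 t 19.8 j7 -1.84
```

View pics/ov6.png

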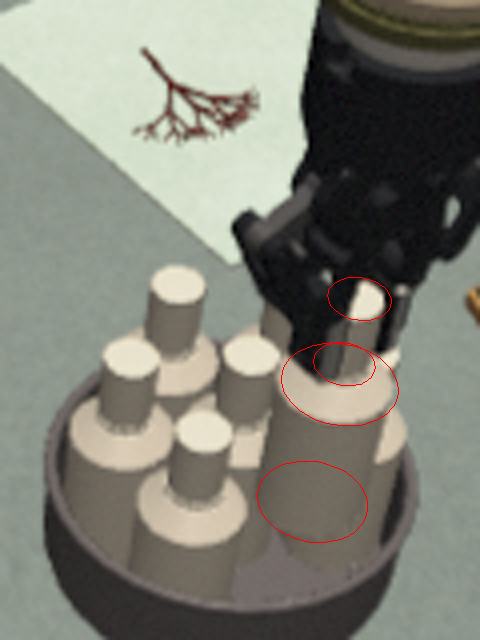

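Request:
apply_moves([
  [0,0,0.04],
  [0,0,0.1],
  [0,0,0.16],
  [0,0,0.22],
  [0,0,0.28],
  [0,0,0.34],
  [0,0,0.4],
  [0,0,0.45],
  [0,0,0.48],
  [0,0,0.48],
  [0,0,0.48],
], twist=[0,0,0,0,0,0,0,0,0,0,0])

```text
time: 20.82
tool_pos: [626.0, 222.3, 125.8]
tcp_rot: [3.142, 0.0, 0.262]
force: [0.5, 0.4, -2.9]
finger_gap: 24.8
```

Request:
apply_moves([
  [0,0,0.01],
  [0,0,0.018],
  [0,0,0.025],
  [0,0,0.03],
  [0,0,0.033],
  [0,0,0.033],
  [0,0,0.033],
], twist=[0,0,0,0,0,0,0])

```text
time: 21.4
tool_pos: [626.0, 222.3, 121.1]
tcp_rot: [-3.142, -0.0, 0.262]
force: [0.3, 0.5, -4.2]
finger_gap: 24.9
```

Request:
apply_moves([
  [0,0,0.004],
  [0,0,0.007],
  [0,0,0.01],
  [0,0,0.01],
  [0,0,0.01],
], twist=[0,0,0,0,0])

```text
time: 21.82
tool_pos: [626.4, 222.6, 120.8]
tcp_rot: [-3.141, -0.001, 0.262]
force: [-1.8, 0.2, 6.6]
finger_gap: 24.8
```

Contact with the floor; release and rise.

Request:
apply_moves([
  [0,0,0],
  [0,0,0],
  [0,0,0],
  [0,0,0],
  [0,0,0],
], twist=[0,0,0,0,0], jaw=0.58)

```text
time: 22.23
tool_pos: [626.0, 222.3, 119.5]
tcp_rot: [-3.142, 0.0, 0.262]
force: [-0.2, 0.3, -0.7]
finger_gap: 36.3
```

Request:
apply_moves([
  [0,0,-0.05],
  [0,0,-0.15],
  [0,0,-0.3],
  [0,0,-0.5],
  [0,0,-0.7],
  [0,0,-0.75],
  [0,0,-0.75],
], twist=[0,0,0,0,0,0,0])

```text
time: 22.82
tool_pos: [627.2, 222.8, 235.5]
tcp_rot: [-3.141, -0.005, 0.262]
force: [-0.1, 0.7, -0.7]
finger_gap: 35.7
```

```bash
sed -i 's/\]$/,(0,0,.48,0),(0,0,.033,0),(0,0,.01,0),(0,0,-.75,0)]/' log.txt; python3 c.py 572.6 -186.5 235
```

```text
cmd [626.  222.3 232.1] 15.02
[-1.05   2.54  -0.019]
```

Request:
apply_moves([
  [0,0.2,-0.1],
  [-0.1,0.45,-0.2],
  [-0.3,0.7,-0.2],
  [-0.5,0.9,-0.2],
  [-0.7,1,-0.2],
  [-0.8,1,-0.2],
], twist=[0,0,0,0,0,0])

```text
time: 23.32
tool_pos: [545.1, 39.6, 260.6]
tcp_rot: [3.139, 0.005, 0.255]
force: [-0.8, -0.4, 0.6]
finger_gap: 35.9
```

Request:
apply_moves([
  [0,0.2,0],
  [0,0.45,0],
  [0,0.7,0],
  [0,0.9,0],
  [0,1,0],
  [0,1,0],
], twist=[0,0,0,0,0,0])

```text
time: 23.82
tool_pos: [587.7, -103.3, 260.6]
tcp_rot: [3.14, 0.002, 0.256]
force: [-0.1, 0.2, 0.1]
finger_gap: 35.9
```

Request:
apply_moves([
  [0,0.2,0],
  [0,0.45,0],
  [0,0.7,0],
  [0,0.9,0],
  [0,1,0],
  [0,1,0],
  [0,1,0],
  [0,1,0],
  [0,1,0],
], twist=[0,0,0,0,0,0,0,0,0])

```text
time: 24.57
tool_pos: [626.7, -241.0, 261.9]
tcp_rot: [-3.14, 0.0, 0.265]
force: [0.8, -0.5, 0.1]
finger_gap: 35.7
```

```bash
python3 - <<'E'
from h import *
from rig import capture,robot
np.set_printoptions(precision=1,suppress=True)
t=capture("top");s=capture("scene")
cv2.imwrite("pics/top7.png",t["image"][:,:,::-1]);cv2.imwrite("pics/scene7.png",s["image"][:,:,::-1])
P=[(587.4,260.8),(573.3,208.4),(611.9,169.8),(559.3,155.6),(535,246.7),(626,222.3),(520.7,194.2),(589.2,-55.6),(572.6,-186.5)]
for i,p in enumerate(P):
    z=135 if i<7 else 130
    for c in(t,s):
        try:
            m=cap(c,*proj(c,(*p,z)));print(i,p,plane(c,*m[:2],z)[:2],m[2])
        except Exception as e: print(i,e)
print(robot.observe()["tool_pos"])
E
```

```text
0 (587.4, 260.8) [586.6 262.3] 151
0 (587.4, 260.8) [588.6 259.5] 97
1 (573.3, 208.4) [572.3 209.7] 153
1 (573.3, 208.4) [575.2 207.4] 105
2 (611.9, 169.8) [611. 171.] 145
2 (611.9, 169.8) [612.8 168.6] 108
3 (559.3, 155.6) [558.5 157.1] 152
3 (559.3, 155.6) [560.5 154.7] 108
4 (535, 246.7) [533.9 248. ] 152
4 (535, 246.7) [535.7 245.3] 92
5 (626, 222.3) [624.1 222.8] 143
5 (626, 222.3) [625.9 220.1] 103
6 (520.7, 194.2) [519.2 195.4] 153
6 (520.7, 194.2) [521.1 192.5] 90
7 (589.2, -55.6) [588.2 -54.6] 150
7 (589.2, -55.6) [589.9 -56.3] 118
8 (572.6, -186.5) [ 571.5 -185.6] 154
8 (572.6, -186.5) [ 573.6 -187.1] 121
[ 626.8 -241.6  262.2]
```

View pics/top7.png

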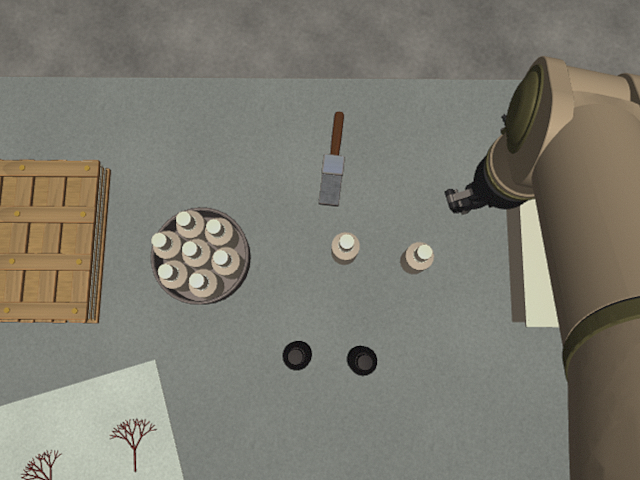

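View pics/scene7.png

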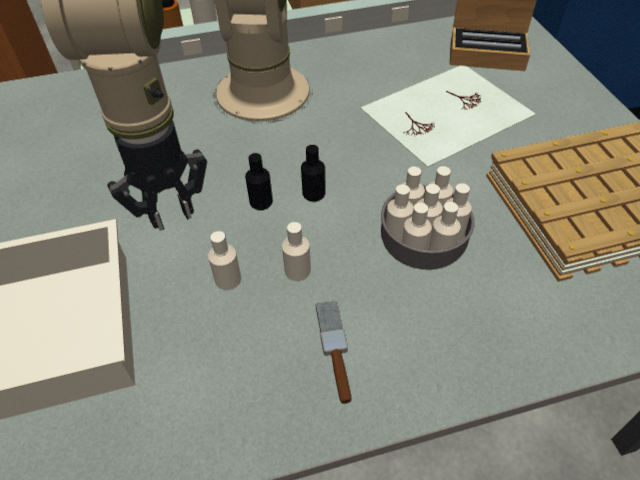

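The final pictures show seven bottles in the tub. The two empties stand where they were, at top-view pixels (346,244) and (420,255). The brush, at about (332,160), hasn't moved, and the arm is clear of everything.

```bash
python3 -c "
from rig import order
print(order.sign_off())"
```

```text
the job is handed in; nothing more can be done
None
```

The two full bottles are packed upright in the tub, and I handed the job in at about 25 s of the 72 s allowed.

- **Weighing:** Of the three bottles I lifted, two pulled about 3.5 N and 3.7 N, so they are full. The third pulled about 0.9 N, so it is empty; I set it back where it stood, and it is within 1 mm of its old place. I did not lift the fourth, which must be empty by elimination.
- **Packing:** One full bottle went into free place b and the other into free place a. Each was lowered until the force showed contact with the tub floor, at 2 to 7 N, and only then released.
- **Last checks:**
  - All seven tub bottles show upright. The five that were already there moved by no more than about 1 mm, which is within how well I can measure.
  - The two I placed are within about 2 mm of their intended points.
  - Both empties are standing, and the brush and the black bottles look unchanged.
- **Disagreements:** The two cameras differ by a steady 2 to 3 mm, so I used the average. While the empty was being set back, the tool read 13 N for a moment, well under the limits.

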